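# Put the bench tools away in the drawer and shut it

### The arm

A 6-joint arm with a two-finger parallel gripper is mounted at the origin on the work surface. World frame = base frame: x ahead of the robot, y to its left, z up, the work surface at z = 0. Lengths are in m, angles in rad, forces in N, time in s.
With the tool pointing down it reaches from about 0.25 to 0.725 m from the base axis. Payload 4 kg.
Tool frame: the origin (TCP) lies on the centre line of the jaws, within the pads' length; the fingertips stand 22 mm ahead of it and the grasp point (between the pads) lies 3 mm ahead of it; z points along the fingers, y is the line along which they close (so a half turn about z gives the same grasp; the last joint's range is limited). The gripper opens to 85 mm and grips with 20 to 120 N. Pads are 22 mm wide; open, the fingers measure 114 mm over their backs; the gripper's body (76 mm by 85 mm) begins 54 mm behind the grasp point. The pads swing forward as they close: fully open they stand 13 mm farther back than shut.
Start: joints at [-1.272, 0.241, 0.005, 1.335, 0, 1.571], TCP at [0.147, -0.478, 0.253] pointing down, gripper open.
Joint ranges: [-2.72, 2.72], [-1.05, 1.87], [-1.09, 1.28], [-1.99, 2.15], [-1.42, 1.44], [-3.14, 3.14]. Speed limits (rad/s): [2.79, 2.79, 3.14, 3.14, 3.14, 3.14].

### API

Orientations are given as a unit quaternion [x, y, z, w].
In Python, from workcell import bot gives the robot as it stands.
- The arm moves only by the shell command python3 -m inch 'ROWS'. ROWS is JSON, one flat list of numbers, 7 for each row, row after row: the shift along the world's x, y, z in mm, then the turn, a rotation vector about the world's x, y, z in rad, then the opening in per cent of the stroke, from 0 (shut) to 100 (fully open). A call has 1 to 8 rows; each row is the pose to reach, as a shift and turn from the pose commanded when the call began; what a row does not reach only later rows make up. A row lasts 1/12 s, in which the tool goes at most 41.7 mm and 7.16 degrees, less where a joint would pass 70% of its speed; a pose out of reach is approached as far as the arm can. A call with a gripper value outside its range is refused whole. The fingers move at their own pace and stop on an object; the grip force is fixed at half the most. Time passes only in rows, so rows that repeat a pose let the fingers close. It gives the time, the measured TCP pose, the force, the opening and the grip force at its end, in the units of the state.
- bot.get_obs(): the state, without advancing time (a new reading comes with each control period).
- bot.camera(name): name is "scene" or "top" or "wrist"; returns the picture (400x640x3 uint8, blue, green, red); there is no depth.
- bot.camera_info(name): a dict with "intrinsics" (3x3 intrinsics, pixels), "camera_from_world" (4x4, takes a point from world to camera coordinates); the wrist camera has in their place "hand_eye" (4x4, takes a point from camera to tool coordinates, whose origin is the TCP and whose axes are the flange's). Camera axes: x right, y down, z forward; pixel columns grow to the right and rows downward; lengths in m; the calibration is good to about 2 mm. A picture is of the moment at which its call begins: read the wrist's pose just before it. camera_info takes no time and is no camera call.
- bot.job_done(): hands the job in; it is judged then, once.
Trained networks look in the newest picture that a camera, given by its name, has taken for a name from the list of things; names that differ only in an ending like _2 or _b are one class to them, and where a whole thing is asked for, a point or a joint stands for the part that bears it (a point fixed in the world has none). Each returns a list of dicts, best first, with "confidence" (0 to 1); they miss things now and then, are a little off and sometimes report something else, mostly with a low value. They report only what shows in the picture. A call takes as long as a camera call. They do not tell look-alikes from the thing itself.
- bot.silhouettes(camera, target): "mask" (400x640 bool, what is visible of it) and "uv" ([column, row] in pixels, amid what is visible of it).
- bot.spot_point(camera, target): "uv" ([column, row] in pixels: a listed point, or the origin of a listed thing).
The state is a dict: "clock": time; "joint_pos": joint angles; "joint_vel": joint speeds; "tau": joint torques, N m; "eef_pos": TCP position; "tool_rot": TCP orientation; "ft_force": force on the tool from outside, world axes, zero at the start; "ft_torque": the same for the moment, N m; "grip_width": finger opening in m; "grasp_force": force on a finger pad.
Only numpy, scipy, OpenCV 4.12 (cv2) and the standard library are available. Lean on these libraries where they do the work, as an engineer would, in place of code of your own. Each camera call takes 0.05 s, during which the arm holds its last target. There are 200 camera calls.

### The job

Put the spanner, the C-clamp and the block plane away inside the open drawer of the low wooden unit, setting each one down in it rather than letting it fall from a height, then push the drawer fully shut. Leave the screwdriver, the file and everything else on the bench where it stands.

Things in the scene. Friction and masses are not known exactly. Their poses are not given: they have to be found in the camera images.
- spanner: Flat steel combination spanner, 160 long along x, ring end (about 32 dia) at x=-64, open jaws (38 wide) from x=+49 to +80; the plain shank between is 17 wide (y) and 7 thick. Lies flat; origin on the underside at the middle of its length.
- clamp: C-shaped screw clamp of dark steel lying flat, 110 long (x), 63 wide (y), 16 high; origin on the underside near its middle. Its straight spine, best to grip, is 14 thick, centred on y=-22, from x=-54 to +30. Jaws 14 thick at x=-47 and +23 run from it to y=+34. The bright screw runs along x at y=+23, from x=-29 to +56, with a 24 long T-bar at its end.
- plane: Small steel block plane on its sole: 130 long (x), 44 wide (y). Flat parallel side cheeks, 90 long about its middle, rise to z=30, good to grip; a sloping dark cap between them rises towards -x to z=50 at x=-35; a round wooden knob (22 dia) stands at x=+45 up to z=38. Origin at the centre of its underside.
- drawer (a joint): Opening of the drawer in m: 0 fully home, 0.235 fully out. The low unit is a fixed brown wooden box 280 wide, 105 high, 270 deep, with a green case (45 high) fixed on top from 140 mm behind its front edge. The drawer slides out towards the robot, drags about 3 N and stays where it is left.
- drawer_floor (a point): Point on the drawer's inner floor, 20 above the table, mid front edge, at the front board (moves with it); x points along the slide into the unit, y across, z up. Floor: x 0 to 240, y -120 to +120; sides and rear 50 high, front board 72. With the drawer open by q it is uncovered from x=0 to x=q; beyond is the unit's top board, underside 75 above the floor.
- drawer_front (a point): Centre of the outer face of the drawer's front board (272 wide, 80 high, from 12 to 92 above the table); it faces -x, same axes as drawer_floor. A steel pull lip 90 wide sticks out 12 from it, from 19 to 29 above this point.
- screwdriver: Bystander: screwdriver lying among the tools, 160 long along x: brown wooden handle, 26 dia, from x=-80 to x=0, thin steel blade (6 dia) on to x=+80. Origin on the underside at mid length.
- file: Bystander: file lying among the tools, 160 long along x, pale wooden handle (26 dia) from x=-80 to -10, flat dark blade 16 wide on to x=+80. Origin on the underside at mid length.
- tape: Bystander: roll of paper tape lying flat, 84 dia, 25 high; origin at the centre of its underside.
- tin: Bystander: closed metal tin, 68 dia, 50 high; origin at the centre of its underside.
- glue: Bystander: white glue bottle standing, 48 dia, 120 high; origin at the centre of its underside.
- carton: Bystander: cardboard box 100 (x) by 70 (y) by 50 high; origin at the centre of its underside.
- mug: Bystander: white mug standing, 76 dia, 90 high, handle at +y; origin at the centre of its underside.
Things that resemble listed ones, but are neither listed nor needed, are in the scene too. There is more than one size of the spanner; the one meant has the size given above. What is shaped like the plane but blue is not meant.

How it is judged:
By the outcome, as a careful person would: the job done as asked, in the order asked, and still so for the second after the job is handed in, with the robot touching nothing.
It also fails if it takes over 72 s, if anything falls off the work surface, if the arm or the gripper's body presses on something with over 40 N, if the wrist force passes 120 N, or if a joint passes its speed limit or range.

## Working session

There is one attempt and no reset: what is moved stays moved. The work goes in short steps, Python scripts to look and compute and a shell command to move; the robot and the scene stay as the last step left them, time stands still between calls to the robot, and variables do not carry over. Pictures are saved under pics/ and viewed, at most 13 in all, crops included, and the job is handed in when it is done.

```bash
mkdir -p pics; ls
cat > h.py <<'E'
import numpy as np, cv2
from workcell import bot
def shot(c,name=None):
    im=bot.camera(c)
    if name: cv2.imwrite('pics/'+name,im)
    return im
def ray(c,uv):
    I=bot.camera_info(c);K=np.array(I['intrinsics']);T=np.linalg.inv(np.array(I['camera_from_world']))
    d=T[:3,:3]@np.linalg.solve(K,[uv[0],uv[1],1]);return T[:3,3],d
def onz(c,uv,z):
    o,d=ray(c,uv);return o+d*(z-o[2])/d[2]
def proj(c,p):
    I=bot.camera_info(c);q=np.array(I['camera_from_world'])@np.append(p,1);k=np.array(I['intrinsics'])@q[:3];return k[:2]/k[2]
E
python3 - <<'E'
from h import *
a=shot('top','top.png');b=shot('scene','scene.png')
np.set_printoptions(precision=3,suppress=True)
for n in ['spanner','clamp','plane','drawer_floor','drawer_front','screwdriver','file']:
    for c in ['top','scene']:
        print(n,c,[(np.round(d['uv'],1),round(d['confidence'],2),onz(c,d['uv'],0)[:2]) for d in bot.spot_point(c,n)[:4]])
    if n[:6]!='drawer':
      for d in bot.silhouettes('top',n)[:4]:
        m=d['mask'];pts=np.argwhere(m)[:,::-1].astype(np.float32)
        w=np.array([onz('top',p,0.01)[:2] for p in pts]);r=cv2.minAreaRect((w*1000).astype(np.float32));print('  sil',round(d['confidence'],2),d['uv'],r)
print(bot.get_obs())
E
```

```text
pics
spanner top [(array([353.3, 240.7]), 0.8, array([ 0.319, -0.285])), (array([269.8, 188.6]), 0.74, array([0.519, 0.016])), (array([184.4, 287.5]), 0.7, array([0.168, 0.325]))]
spanner scene [(array([472.3, 172.1]), 0.88, array([0.192, 0.325])), (array([303.7, 168.6]), 0.78, array([ 0.309, -0.268])), (array([377.8, 232.9]), 0.67, array([0.508, 0.027])), (array([304.2, 281.9]), 0.53, array([ 0.723, -0.169]))]
  sil 0.76 [190.4, 284.9] ((176.89698791503906, 330.3680114746094), (52.976280212402344, 217.18333435058594), 31.861330032348633)
  sil 0.56 [352.5, 243.3] ((311.3600769042969, -273.0909729003906), (218.4811553955078, 53.09077453613281), 20.42066192626953)
clamp top [(array([323.3, 186.2]), 0.8, array([ 0.523, -0.181]))]
clamp scene [(array([308.7, 223.4]), 0.81, array([ 0.523, -0.201]))]
  sil 0.54 [321.2, 180.7] ((517.3223266601562, -187.5037841796875), (61.09342575073242, 109.69549560546875), 78.80966186523438)
plane top [(array([356.7, 182.3]), 0.84, array([ 0.534, -0.305])), (array([464.1, 226.9]), 0.82, array([ 0.359, -0.688]))]
plane scene [(array([189.3, 163.9]), 0.58,
[... 933 characters left out ...]
85.4]), 0.48, array([ 0.529, -0.076]))]
file scene [(array([345.6, 229.7]), 0.75, array([ 0.519, -0.077]))]
  sil 0.6 [297.3, 196.6] ((520.9400634765625, -84.19156646728516), (150.09625244140625, 24.10042953491211), 3.4318718910217285)
{'clock': 1.05, 'joint_pos': array([-1.272,  0.241,  0.005,  1.335, -0.   ,  1.571]), 'joint_vel': array([-0.002, -0.001,  0.   ,  0.001,  0.001, -0.001]), 'tau': array([  0.   , -37.222,  25.27 ,   0.001,  -0.   ,  -0.   ]), 'eef_pos': array([ 0.147, -0.478,  0.253]), 'tool_rot': array([ 0.989,  0.149, -0.   ,  0.   ]), 'ft_force': array([0.323, 0.135, 0.004]), 'ft_torque': array([ 0.022, -0.005, -0.034]), 'grasp_force': 0.0, 'grip_width': 0.0851785107549368}
```

View pics/top.png

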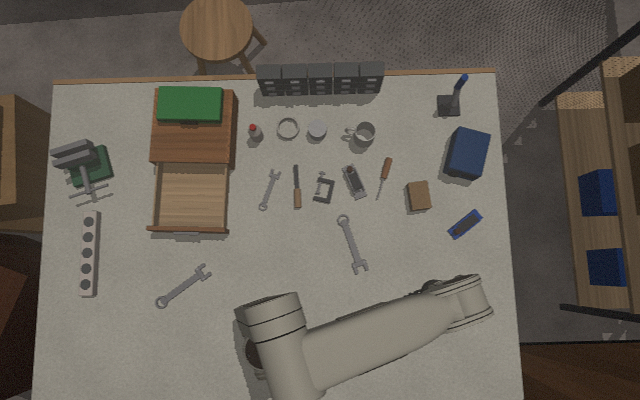

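View pics/scene.png

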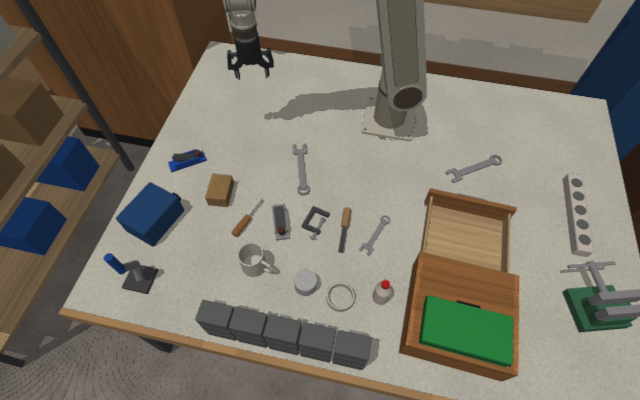

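The spanners in the top view are at (270,189), (353,243) and (184,287). Only the first measures about 160 long; the other two are about 218. The planes are grey at (356,182) and blue at (465,225), so I choose the grey one. The only clamp on the bench is at (323,186). The bench vise at (85,165) is different.

Run:
```python
from h import *
np.set_printoptions(precision=3,suppress=True)
im=cv2.imread('pics/top.png');c=im[145:225,245:405];c=cv2.resize(c,None,fx=5,fy=5,interpolation=cv2.INTER_CUBIC)
d=cv2.resize(im[150:240,135:245],None,fx=5,fy=5,interpolation=cv2.INTER_CUBIC)[:195*2+60]
cv2.imwrite('pics/crop1.png',c);cv2.imwrite('pics/crop2.png',d)
print(bot.camera_info('wrist'));
print(bot.camera_info('top')['intrinsics'])
```

```text
{'intrinsics': array([[341.046,   0.   , 321.958],
       [  0.   , 341.046, 202.29 ],
       [  0.   ,   0.   ,   1.   ]]), 'hand_eye': array([[ 0.   , -0.953, -0.302,  0.078],
       [ 1.   ,  0.   , -0.   , -0.   ],
       [ 0.   , -0.302,  0.953, -0.122],
       [ 0.   ,  0.   ,  0.   ,  1.   ]])}
[[439.986   0.    323.039]
 [  0.    439.986 203.56 ]
 [  0.      0.      1.   ]]
```

View pics/crop1.png

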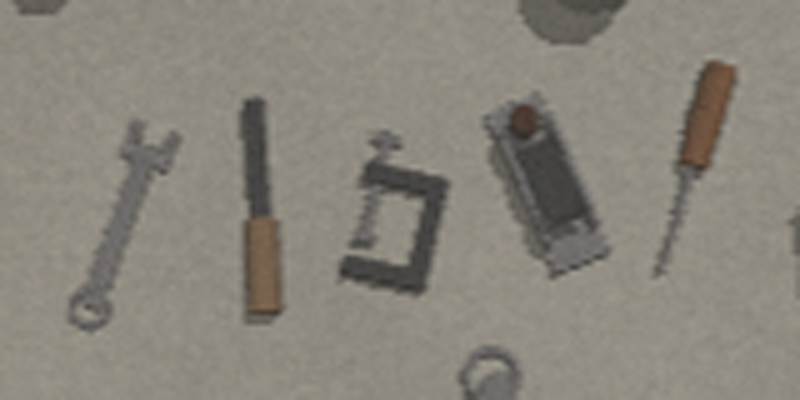

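View pics/crop2.png

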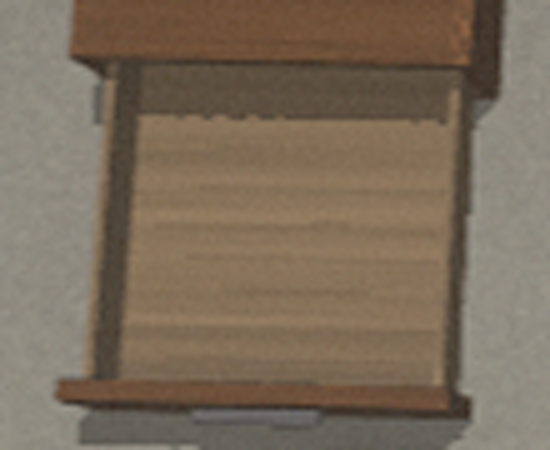

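Run:
```python
from h import *
np.set_printoptions(precision=4,suppress=True)
def P(c,xy,z):
    o={1:(245,145),2:(135,150)}[c];return onz('top',[o[0]+(xy[0]+.5)/5-.5,o[1]+(xy[1]+.5)/5-.5],z)[:2]
def seg(n,c,a,b,z):
    A,B=P(c,a,z),P(c,b,z);d=B-A;print(n,A,B,'mid',(A+B)/2,'len',np.hypot(*d).round(4),'ang',np.degrees(np.arctan2(d[1],d[0])).round(1))
seg('spanner ring->jaw',1,(90,308),(157,127),.006)
seg('spine bot->top',1,(416,289),(439,184),.016)
seg('plane',1,(581,264),(513,105),.008)
seg('unit front top',2,(70,57),(470,67),.105)
seg('board outer',2,(55,402),(470,417),.092)
seg('board inner',2,(62,380),(462,390),.092)
seg('floor front edge',2,(105,380),(450,388),.07)
seg('left side',2,(100,75),(85,380),.07)
seg('right side',2,(460,75),(450,385),.07)
for n in ['clamp','plane','spanner','file']:
  for c in ['top','scene']:
    for d in bot.spot_point(c,n)[:3]: print(n,c,onz(c,d['uv'],0.0)[:2],d['confidence'])
```

```text
spanner ring->jaw [0.4536 0.0424] [ 0.5876 -0.0079] mid [0.5206 0.0173] len 0.1432 ang -20.6
spine bot->top [ 0.4597 -0.1962] [ 0.537  -0.2151] mid [ 0.4983 -0.2056] len 0.0796 ang -13.8
plane [ 0.4762 -0.3173] [ 0.5966 -0.2717] mid [ 0.5364 -0.2945] len 0.1288 ang 20.8
unit front top [0.609  0.4257] [0.5941 0.146 ] mid [0.6015 0.2858] len 0.2801 ang -93.0
board outer [0.3689 0.4331] [0.3511 0.1473] mid [0.36   0.2902] len 0.2864 ang -93.6
board inner [0.384  0.4288] [0.3698 0.1529] mid [0.3769 0.2909] len 0.2763 ang -92.9
floor front edge [0.3856 0.4077] [0.3736 0.1662] mid [0.3796 0.287 ] len 0.2418 ang -92.8
left side [0.6044 0.4181] [0.386  0.4217] mid [0.4952 0.4199] len 0.2184 ang 179.1
right side [0.5973 0.1608] [0.3757 0.1662] mid [0.4865 0.1635] len 0.2216 ang 178.6
clamp top [ 0.5231 -0.1813] 0.8
clamp scene [ 0.5225 -0.2008] 0.81
plane top [ 0.5344 -0.305 ] 0.84
plane top [ 0.3589 -0.6884] 0.82
plane scene [ 0.378  -0.6778] 0.58
spanner top [ 0.3194 -0.2848] 0.8
spanner top [0.5194 0.0164] 0.74
spanner top [0.1681 0.3247] 0.7
spanner scene [0.1925 0.3251] 0.88
spanner scene [ 0.3085 -0.2684] 0.78
spanner scene [0.508  0.0274] 0.67
file top [ 0.5289 -0.0761] 0.48
file scene [ 0.5192 -0.0774] 0.75
```

The crop confirms the choices: the spanner has its jaws up and ring down at about crop (90,308). The clamp's spine is on its right with the T-bar up. The plane is grey with its knob at (523,120). The drawer is yawed about -3°, with its floor front middle at about (0.379, 0.288) and an opening of about 0.23.

First I'll hover over the plane.

```bash
python3 -m inch '[35,16,0,0,0,0.03,73, 70,33,0,0,0,0.065,73, 105,49,-10,0,0,0.065,73, 140,66,-20,0,0,0.065,73, 175,82,-30,0,0,0.065,73, 210,99,-40,0,0,0.065,73, 245,115,-50,0,0,0.065,73, 280,132,-53,0,0,0.065,73]'
python3 -m inch '[36,17,0,0,0,0,73, 72,34,0,0,0,0,73, 100,47,0,0,0,0,73, 109,51,0,0,0,0,73, 109,51,0,0,0,0,73, 109,51,0,0,0,0,73]'
cat >> h.py <<'E'
from scipy.spatial.transform import Rotation as R
def wray(uv,o):
    I=bot.camera_info('wrist');K=np.array(I['intrinsics']);W=np.eye(4);W[:3,:3]=R.from_quat(o['tool_rot']).as_matrix();W[:3,3]=o['eef_pos'];T=W@np.array(I['hand_eye'])
    return T,K
def wonz(uv,z,o):
    T,K=wray(uv,o);uv=np.atleast_2d(uv)
    d=(T[:3,:3]@np.linalg.solve(K,np.c_[uv,np.ones(len(uv))].T)).T
    return T[:3,3]+d*((z-T[2,3])/d[:,2])[:,None]
def yaw(o):
    x=R.from_quat(o['tool_rot']).as_matrix()[:,0];return np.degrees(np.arctan2(x[1],x[0]))
def rect(n,z,o,k=2):
    for d in bot.silhouettes('wrist',n)[:k]:
        p=np.argwhere(d['mask'])[:,::-1].astype(float);w=wonz(p,z,o)[:,:2]*1000
        r=cv2.minAreaRect(w.astype(np.float32));print(n,'sil',round(d['confidence'],2),np.round(d['uv']),np.round(r[0],1),np.round(r[1],1),round(r[2],1))
    for d in bot.spot_point('wrist',n)[:k]: print(n,'pt',round(d['confidence'],2),np.round(d['uv']),np.round(wonz(d['uv'],0,o)[0,:2]*1000,1))
E
python3 - <<'E'
from h import *
o=bot.get_obs();shot('wrist','w1.png');print(o['eef_pos'],yaw(o),o['clock'])
rect('plane',.015,o);rect('clamp',.016,o)
E
```

```text
clock: 2.12
eef_pos: [0.4281, -0.3443, 0.1987]
tool_rot: [0.983, 0.181, -0.001, -0.001]
ft_force: [-0.2, -0.5, -0.1]
grip_width: 0.0622
grasp_force: 0.0
clock: 2.62
eef_pos: [0.5358, -0.2947, 0.1998]
tool_rot: [0.983, 0.181, -0.001, -0.0]
ft_force: [-0.6, -0.8, -0.3]
grip_width: 0.0625
grasp_force: 0.0
[ 0.53582587 -0.29465833  0.1997945 ] 20.895086698059227 2.6167
plane sil 0.8 [319. 174.] [ 538.5 -293.3] [128.5  47.5] 22.3
plane sil 0.53 [ 92. 119.] [523.1 -82.5] [163.7  30. ] 2.6
plane pt 0.92 [321. 177.] [ 537.1 -292.4]
clamp sil 0.8 [215. 169.] [ 520.8 -185.1] [ 64.1 113.5] 76.2
clamp pt 0.61 [209. 156.] [ 517.5 -186.4]
```

View pics/w1.png

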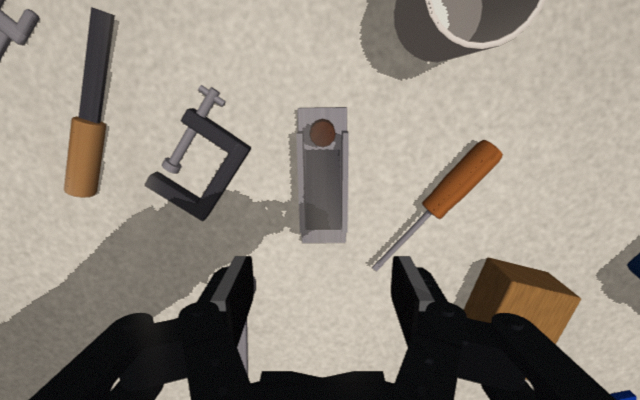

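The wrist view shows the plane at (322,175), aligned between the fingers. The screwdriver blade tip at (375,268) is clear of the finger path. I'll descend and grip.

```bash
python3 -m inch '[1,1,-35,0,0,0.01,73, 1,1,-70,0,0,0.01,73, 1,1,-105,0,0,0.01,73, 1,1,-135,0,0,0.01,73, 1,1,-155,0,0,0.01,73, 1,1,-168,0,0,0.01,73, 1,1,-175,0,0,0.01,73, 1,1,-175,0,0,0.01,73]'
python3 -m inch '[0,0,0,0,0,0,40, 0,0,0,0,0,0,30, 0,0,0,0,0,0,20, 0,0,0,0,0,0,0, 0,0,0,0,0,0,0, 0,0,0,0,0,0,0]'
```

```text
clock: 3.53
eef_pos: [0.5354, -0.2939, 0.0237]
tool_rot: [0.983, 0.185, -0.001, -0.001]
ft_force: [-0.1, 1.4, 0.2]
grip_width: 0.0623
grasp_force: 0.0
clock: 4.03
eef_pos: [0.5379, -0.2945, 0.0269]
tool_rot: [0.983, 0.186, 0.001, 0.001]
ft_force: [-2.9, -1.0, 5.8]
grip_width: 0.0425
grasp_force: 64.7
```

```bash
python3 -m inch '[0,0,15,0,0,0,0, 0,0,40,0,0,0,0, 0,0,70,0,0,0,0, 0,0,100,0,0,0,0, 0,20,130,0,0,-0.02,0, 0,45,155,0,0,-0.05,0, 0,75,170,0,0,-0.08,0, 0,110,175,0,0,-0.11,0]'
python3 -m inch '[-5,36,0,0,0,-0.04,0, -10,72,0,0,0,-0.08,0, -15,108,0,0,0,-0.12,0, -20,144,0,0,0,-0.16,0, -25,180,0,0,0,-0.20,0, -30,216,0,0,0,-0.24,0, -35,252,0,0,0,-0.28,0, -38,288,0,0,0,-0.316,0]'
python3 -m inch '[-4,35,0,0,0,0,0, -8,70,0,0,0,0,0, -9,95,0,0,0,0,0, -9,106,0,0,0,0,0, -9,106,0,0,0,0,0, -9,106,0,0,0,0,0]'
python3 - <<'E'
from h import *
o=bot.get_obs();shot('wrist','w2.png');print(o['eef_pos'],yaw(o),o['clock'],o['grip_width'])
for n,z in [('drawer_floor',.02),('drawer_front',.052)]:
  for d in bot.spot_point('wrist',n)[:2]: print(n,d['confidence'],d['uv'],wonz(d['uv'],z,o))
E
```

```text
clock: 4.7
eef_pos: [0.5382, -0.1842, 0.2029]
tool_rot: [0.992, 0.13, 0.002, 0.001]
ft_force: [1.0, 1.4, -5.4]
grip_width: 0.043
grasp_force: 63.6
clock: 5.37
eef_pos: [0.5009, 0.0212, 0.1994]
tool_rot: [1.0, 0.01, -0.002, -0.02]
ft_force: [0.0, -0.2, -5.7]
grip_width: 0.0427
grasp_force: 63.6
clock: 5.87
eef_pos: [0.4983, 0.0556, 0.2002]
tool_rot: [0.999, 0.036, -0.002, -0.035]
ft_force: [1.2, -0.5, -4.4]
grip_width: 0.0429
grasp_force: 63.7
[0.49832988 0.05559834 0.20017618] 4.150976679651942 5.8667 0.042912989374352555
drawer_floor 0.64 [96.4, 273.4] [[0.37825617 0.29879478 0.02      ]]
drawer_front 0.87 [75.9, 303.4] [[0.36334422 0.29836889 0.052     ]]
```

View pics/w2.png

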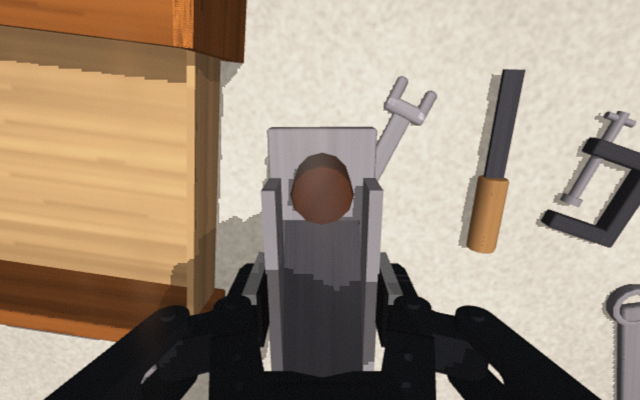

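At the bottom left, the picture shows the drawer's right wall at about column 205, with the plane well held. Joint 6 has reached its limit near 180°, so I'll use the half-turned wrist (yaw 177°) for the drawer.

Run:
```python
from h import *
o=bot.get_obs();print(o['joint_pos'])
D=R.from_euler('z',177,degrees=True)*R.from_euler('x',180,degrees=True)
D1=R.from_euler('z',55,degrees=True)*R.from_euler('x',180,degrees=True)
N=R.from_quat(o['tool_rot']);print((D1*N.inv()).as_rotvec(),(D*N.inv()).as_rotvec())
```

```text
[ 0.07142018  0.27429226 -0.09316674  1.20564115  0.07079369  3.14063565]
[-0.06250074 -0.0381233   0.88725432] [ 0.00444808 -0.10694205  3.01511622]
```

```bash
python3 -m inch '[0,0,5,-0.007,-0.004,0.1,0, 0,0,10,-0.014,-0.008,0.21,0, 0,0,10,-0.022,-0.013,0.32,0, 0,0,10,-0.031,-0.019,0.44,0, 0,0,10,-0.04,-0.024,0.56,0, 0,0,10,-0.047,-0.029,0.67,0, 0,0,10,-0.055,-0.034,0.78,0, 0,0,10,-0.0625,-0.038,0.887,0]'
python3 -m inch '[0,12,0,0,0,0.12,0, -1,24,0,0,0,0.24,0, -2,36,0,0,0,0.36,0, -3,48,0,0,0,0.48,0, -4,60,0,0,0,0.6,0, -5,72,0,0,0,0.72,0, -6,84,0,0,0,0.84,0, -7,96,0,0,0,0.96,0]'
python3 -m inch '[0,12,0,0,0,0.12,0, 0,24,0,0,0,0.24,0, -1,36,0,0,0,0.36,0, -1,48,0,0,0,0.48,0, -1,60,0,0,0,0.6,0, -1,60,0,0,0,0.72,0, -1,60,0,0,0,0.84,0, -1,60,0,0,0,0.96,0]'
python3 -m inch '[0,0,0,0,0,0.12,0, 0,0,0,0,0,0.2,0, 0,0,0,0,0,0.2,0]'
python3 - <<'E'
from h import *
o=bot.get_obs();shot('wrist','w3.png');print(o['eef_pos'],yaw(o),o['clock'],o['grip_width'])
D=R.from_euler('z',177,degrees=True)*R.from_euler('x',180,degrees=True)
print((D*R.from_quat(o['tool_rot']).inv()).as_rotvec())
for n,z in [('drawer_floor',.02),('drawer_front',.052)]:
  for d in bot.spot_point('wrist',n)[:2]: print(n,d['confidence'],d['uv'],wonz(d['uv'],z,o))
E
```

```text
clock: 6.68
eef_pos: [0.4981, 0.0557, 0.2103]
tool_rot: [0.886, 0.464, -0.0, 0.0]
ft_force: [0.2, -1.0, -5.2]
grip_width: 0.0428
grasp_force: 63.7
clock: 7.35
eef_pos: [0.4911, 0.1523, 0.2103]
tool_rot: [0.571, 0.821, -0.0, -0.0]
ft_force: [-0.2, -0.3, -5.1]
grip_width: 0.043
grasp_force: 63.6
clock: 8.02
eef_pos: [0.4901, 0.2121, 0.2102]
tool_rot: [0.127, 0.992, -0.0, -0.0]
ft_force: [-0.1, -0.2, -5.7]
grip_width: 0.043
grasp_force: 63.7
clock: 8.27
eef_pos: [0.4902, 0.2118, 0.2102]
tool_rot: [0.03, 1.0, -0.0, -0.0]
ft_force: [0.1, -0.5, -4.9]
grip_width: 0.0427
grasp_force: 63.7
[0.49016871 0.21179436 0.21021614] 176.535332780668 8.2667 0.04265826436398799
[ 4.06611642e-04 -4.58833580e-05  8.10996812e-03]
drawer_floor 0.55 [415.9, 45.2] [[0.37924476 0.29792689 0.02      ]]
drawer_front 0.6 [430.1, 14.3] [[0.36263097 0.29955197 0.052     ]]
```

View pics/w3.png

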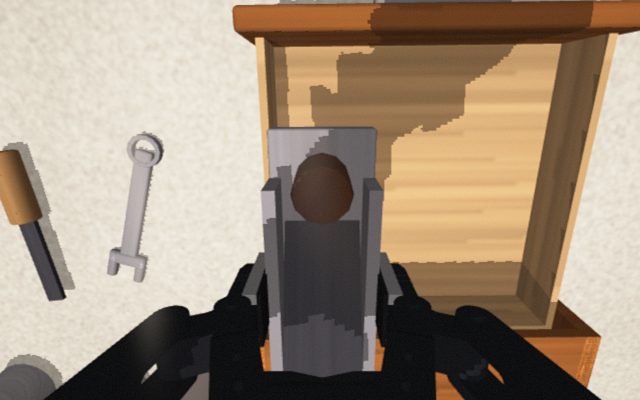

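Run:
```python
from h import *
np.set_printoptions(precision=4,suppress=True)
o=bot.get_obs()
for n,uv,z in [('floor FL',(287,45),.02),('floor FR',(563,43),.02),('right floor rear',(522,262),.02),('wall top R outer front',(617,33),.07),('wall top R outer rear',(554,328),.07),('wall top L outer front',(256,40),.07),('wall top L inner front',(267,42),.07),('board top outer R? ',(640,2),.092),('board outer L',(233,8),.092),('board inner L',(238,36),.092),('board top inner R',(615,30),.092)]: print(n,wonz(uv,z,o)[0,:2])
```

```text
floor FL [0.3725 0.1906]
floor FR [0.3855 0.421 ]
right floor rear [0.5883 0.4097]
wall top R outer front [0.386  0.4249]
wall top R outer rear [0.6296 0.4155]
wall top L outer front [0.3745 0.1736]
wall top L inner front [0.3763 0.1811]
board top outer R?  [0.3715 0.4183]
board outer L [0.3588 0.1651]
board inner L [0.3748 0.1661]
board top inner R [0.3865 0.4058]
```

```bash
python3 -m inch '[0,5,-20,0,0,0,0, 1,11,-50,0,0,0.008,0, 1,11,-80,0,0,0.008,0, 1,11,-110,0,0,0.008,0, 1,11,-130,0,0,0.008,0, 1,11,-145,0,0,0.008,0, 1,11,-155,0,0,0.008,0, 1,11,-160,0,0,0.008,0]'
python3 -m inch '[0,0,-1,0,0,0,0, 0,0,-2,0,0,0,0, 0,0,-2,0,0,0,0]'
```

```text
clock: 9.08
eef_pos: [0.4904, 0.2226, 0.0488]
tool_rot: [0.027, 1.0, -0.001, -0.001]
ft_force: [0.5, -0.4, -5.5]
grip_width: 0.0431
grasp_force: 63.6
clock: 9.33
eef_pos: [0.492, 0.2234, 0.0494]
tool_rot: [0.027, 1.0, 0.0, 0.001]
ft_force: [-0.6, -0.1, -4.9]
grip_width: 0.0431
grasp_force: 63.6
```

```bash
python3 -m inch '[0,0,-1,0,0,0,0, 0,0,-2,0,0,0,0, 0,0,-2,0,0,0,0]'
python3 -m inch '[0,0,-1,0,0,0,0, 0,0,-1.5,0,0,0,0, 0,0,-1.5,0,0,0,0]'
```

```text
clock: 9.58
eef_pos: [0.4917, 0.2233, 0.047]
tool_rot: [0.027, 1.0, 0.0, 0.001]
ft_force: [0.8, 0.6, -3.1]
grip_width: 0.0427
grasp_force: 64.0
clock: 9.83
eef_pos: [0.4918, 0.2233, 0.0469]
tool_rot: [0.027, 1.0, 0.0, 0.001]
ft_force: [-2.6, -1.4, 6.2]
grip_width: 0.0432
grasp_force: 65.2
```

```bash
python3 -m inch '[0,0,0,0,0,0,56, 0,0,0,0,0,0,62, 0,0,0,0,0,0,62, 0,0,0,0,0,0,62, 0,0,12,0,0,0,62, 0,0,40,0,0,0,62, 0,0,75,0,0,0,62, 0,0,110,0,0,0,62]'
python3 -m inch '[0,0,35,0,0,0,40, 0,-30,45,0,0,-0.05,40, 1,-65,50,0,0,-0.1,40, 2,-105,50,0,0,-0.15,40, 4,-145,50,0,0,-0.18,40, 5,-185,50,0,0,-0.18,40, 6,-225,50,0,0,-0.18,40, 8,-265,50,0,0,-0.18,40]'
python3 -m inch '[2,-40,0,0,0,0,40, 3,-80,0,0,0,0,40, 4,-120,0,0,0,0,40, 5,-150,0,0,0,0,40, 5,-163,0,0,0,0,40, 5,-163,0,0,0,0,40, 5,-163,0,0,0,0,40]'
python3 - <<'E'
from h import *
o=bot.get_obs();im=shot('wrist','w4.png');print(o['eef_pos'],yaw(o),o['clock'],o['grip_width'])
rect('clamp',.016,o)
# predicted TCP point on spine level
E
```

```text
clock: 10.5
eef_pos: [0.4902, 0.2226, 0.1551]
tool_rot: [0.027, 1.0, -0.001, -0.001]
ft_force: [0.5, 0.5, -0.3]
grip_width: 0.0529
grasp_force: 0.0
clock: 11.17
eef_pos: [0.4987, -0.0438, 0.205]
tool_rot: [0.116, 0.993, -0.0, 0.0]
ft_force: [0.3, 0.5, -0.0]
grip_width: 0.0345
grasp_force: 0.0
clock: 11.75
eef_pos: [0.5038, -0.205, 0.2044]
tool_rot: [0.117, 0.993, 0.0, -0.0]
ft_force: [0.6, 0.0, 0.9]
grip_width: 0.0339
grasp_force: 0.0
[ 0.50378975 -0.20504193  0.20444852] 166.5595681230925 11.75 0.03387629000416729
clamp sil 0.73 [327. 179.] [ 518.7 -184.3] [ 62.4 109.4] 76.1
```

View pics/w4.png

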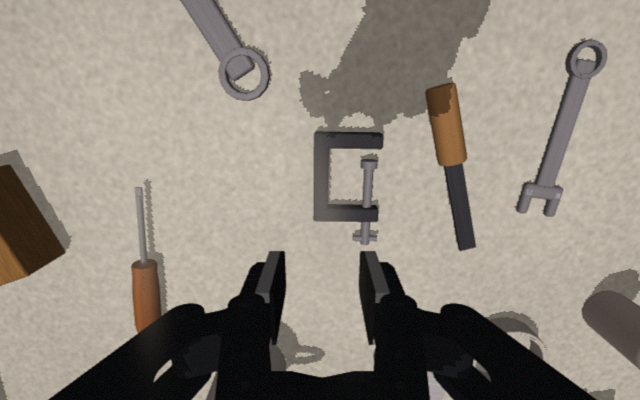

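The clamp's spine is centred at (321,175), right under the jaws. The screw at column 368 clears the inner finger. I'll descend and grip.

```bash
python3 -m inch '[-1,0,-35,0,0,-0.006,40, -3,0,-70,0,0,-0.006,40, -3,0,-105,0,0,-0.006,40, -3,0,-135,0,0,-0.006,40, -3,0,-157,0,0,-0.006,40, -3,0,-172,0,0,-0.006,40, -3,0,-179,0,0,-0.006,40, -3,0,-179,0,0,-0.006,40]'
python3 -m inch '[0,0,0,0,0,0,25, 0,0,0,0,0,0,15, 0,0,0,0,0,0,0, 0,0,0,0,0,0,0, 0,0,0,0,0,0,0]'
```

```text
clock: 12.57
eef_pos: [0.5, -0.2032, 0.0242]
tool_rot: [0.118, 0.993, 0.0, -0.002]
ft_force: [0.0, -0.0, 0.4]
grip_width: 0.0341
grasp_force: 0.0
clock: 12.98
eef_pos: [0.5022, -0.2051, 0.0273]
tool_rot: [0.119, 0.993, -0.0, 0.002]
ft_force: [0.4, 2.4, 5.4]
grip_width: 0.0119
grasp_force: 60.5
```

```bash
python3 -m inch '[0,0,15,0,0,0,0, 0,0,40,0,0,0,0, 0,0,75,0,0,0,0, 0,10,110,0,0,0,0, 0,35,135,0,0,0,0, -2,70,145,0,0,0,0, -4,105,150,0,0,0.05,0, -6,141,150,0,0,0.1,0]'
python3 -m inch '[-2,37,0,0,0,0.05,0, -4,74,0,0,0,0.095,0, -6,111,0,0,0,0.095,0, -8,148,0,0,0,0.095,0, -10,185,0,0,0,0.095,0, -12,222,0,0,0,0.095,0, -14,259,0,0,0,0.095,0, -15,296,0,0,0,0.095,0]'
python3 -m inch '[-1,30,0,0,0,0,0, -1,45,-15,0,0,0,0, -1,49,-40,0,0,0,0, -1,49,-70,0,0,0,0, -1,49,-95,0,0,0,0, -1,49,-115,0,0,0,0, -1,49,-123,0,0,0,0, -1,49,-124,0,0,0,0]'
```

```text
clock: 13.65
eef_pos: [0.4955, -0.0635, 0.1775]
tool_rot: [0.069, 0.998, -0.001, 0.002]
ft_force: [0.3, 0.6, -4.0]
grip_width: 0.0119
grasp_force: 59.4
clock: 14.32
eef_pos: [0.4791, 0.2332, 0.1754]
tool_rot: [0.022, 1.0, -0.001, -0.0]
ft_force: [-0.1, 0.5, -2.7]
grip_width: 0.0124
grasp_force: 59.4
clock: 14.98
eef_pos: [0.4772, 0.2797, 0.0493]
tool_rot: [0.022, 1.0, -0.002, -0.002]
ft_force: [-0.1, -0.7, -3.1]
grip_width: 0.0119
grasp_force: 59.4
```

```bash
python3 -m inch '[0,0,-2,0,0,0,0, 0,0,-4,0,0,0,0, 0,0,-4,0,0,0,0, 0,0,-4,0,0,0,0]'
python3 -m inch '[0,0,-1,0,0,0,0, 0,0,-2,0,0,0,0, 0,0,-2,0,0,0,0]'
```

```text
clock: 15.32
eef_pos: [0.4799, 0.2814, 0.0491]
tool_rot: [0.022, 1.0, 0.0, 0.001]
ft_force: [0.4, -0.3, -3.2]
grip_width: 0.0122
grasp_force: 59.4
clock: 15.57
eef_pos: [0.4798, 0.2814, 0.0473]
tool_rot: [0.022, 1.0, 0.0, 0.001]
ft_force: [-1.0, -0.2, 4.2]
grip_width: 0.0121
grasp_force: 60.2
```

```bash
python3 -m inch '[0,0,0,0,0,0,22, 0,0,0,0,0,0,28, 0,0,0,0,0,0,28, 0,0,0,0,0,0,28, 0,0,12,0,0,0,28, 0,0,40,0,0,0,28, 0,0,75,0,0,0,28, 0,0,110,0,0,0,28]'
python3 -m inch '[0,0,35,0,0,0,45, 3,-30,45,0,0,-0.06,45, 7,-65,50,0,0,-0.12,45, 12,-105,50,0,0,-0.18,45, 17,-145,50,0,0,-0.25,45, 22,-185,50,0,0,-0.31,45, 27,-225,50,0,0,-0.31,45, 33,-261,50,0,0,-0.31,45]'
python3 -m inch '[0,0,0,0,0,0,45, 0,0,0,0,0,0,45]'
python3 - <<'E'
from h import *
o=bot.get_obs();im=shot('wrist','w5.png');print(o['eef_pos'],yaw(o),o['clock'],o['grip_width'])
rect('spanner',.006,o)
E
```

```text
clock: 16.23
eef_pos: [0.4782, 0.2805, 0.156]
tool_rot: [0.022, 1.0, -0.001, -0.001]
ft_force: [0.6, 2.2, 0.0]
grip_width: 0.024
grasp_force: 0.0
clock: 16.9
eef_pos: [0.5118, 0.0178, 0.2059]
tool_rot: [0.176, 0.984, -0.0, 0.0]
ft_force: [1.2, 0.1, 0.2]
grip_width: 0.0385
grasp_force: 0.0
clock: 17.07
eef_pos: [0.5122, 0.018, 0.2057]
tool_rot: [0.178, 0.984, -0.0, -0.0]
ft_force: [-0.3, 1.4, -0.3]
grip_width: 0.0385
grasp_force: 0.0
[0.51218394 0.0180244  0.20571415] 159.4428889150656 17.0667 0.03851946099811997
spanner sil 0.78 [ 17. 162.] [ 398.9 -244.5] [39.8 50.9] 53.6
spanner sil 0.69 [323. 178.] [514.9  21.3] [ 37.3 158.9] 68.6
spanner pt 0.55 [324. 178.] [514.4  20.6]
```

View pics/w5.png

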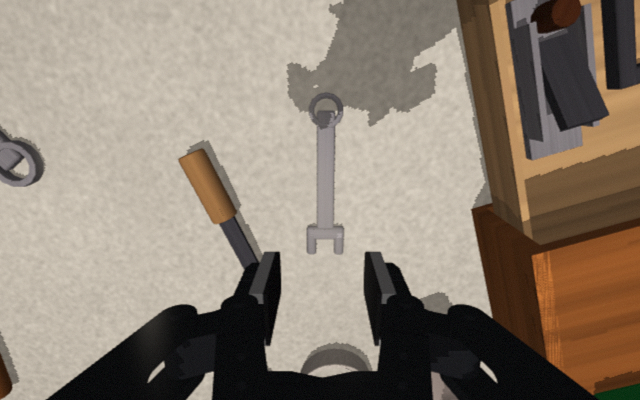

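The spanner is centred at (324,178) and measures 159 mm, which matches. I'll grip it.

```bash
python3 -m inch '[1,2,-35,0,0,-0.008,45, 2,3,-70,0,0,-0.008,45, 2,3,-105,0,0,-0.008,45, 2,3,-135,0,0,-0.008,45, 2,3,-158,0,0,-0.008,45, 2,3,-174,0,0,-0.008,45, 2,3,-182,0,0,-0.008,45, 2,3,-182,0,0,-0.008,45]'
python3 -m inch '[0,0,0,0,0,0,30, 0,0,0,0,0,0,20, 0,0,0,0,0,0,0, 0,0,0,0,0,0,0, 0,0,0,0,0,0,0]'
```

```text
clock: 17.88
eef_pos: [0.513, 0.0245, 0.0224]
tool_rot: [0.179, 0.984, -0.0, -0.001]
ft_force: [-0.0, -0.4, -0.2]
grip_width: 0.0388
grasp_force: 0.0
clock: 18.3
eef_pos: [0.5149, 0.0234, 0.025]
tool_rot: [0.18, 0.984, 0.001, 0.001]
ft_force: [-0.4, 1.5, 5.8]
grip_width: 0.0141
grasp_force: 59.2
```

```bash
python3 -m inch '[0,0,15,0,0,0,0, 0,0,40,0,0,0,0, 0,0,75,0,0,0,0, 0,0,110,0,0,0.04,0, -2,15,140,0,0,0.09,0, -4,45,150,0,0,0.14,0, -6,80,150,0,0,0.2,0, -8,115,150,0,0,0.26,0]'
python3 -m inch '[-2,36,0,0,0,0.06,0, -4,72,0,0,0,0.06,0, -6,108,0,0,0,0.06,0, -8,144,0,0,0,0.06,0, -10,180,0,0,0,0.06,0, -12,215,0,0,0,0.06,0, -13,238,0,0,0,0.06,0, -13,241,0,0,0,0.06,0]'
python3 - <<'E'
from h import *
o=bot.get_obs();im=shot('wrist','w6.png');print(o['eef_pos'],yaw(o),o['clock'],o['grip_width'])
E
```

```text
clock: 18.97
eef_pos: [0.5068, 0.1386, 0.1755]
tool_rot: [0.051, 0.999, 0.0, 0.002]
ft_force: [0.9, -0.6, -0.8]
grip_width: 0.0143
grasp_force: 58.8
clock: 19.63
eef_pos: [0.4922, 0.3833, 0.1731]
tool_rot: [0.019, 1.0, 0.001, 0.0]
ft_force: [-0.2, -0.4, -1.0]
grip_width: 0.0144
grasp_force: 58.9
[0.49216855 0.38328361 0.17307428] 177.8517670960482 19.6333 0.014361730523269167
```

View pics/w6.png

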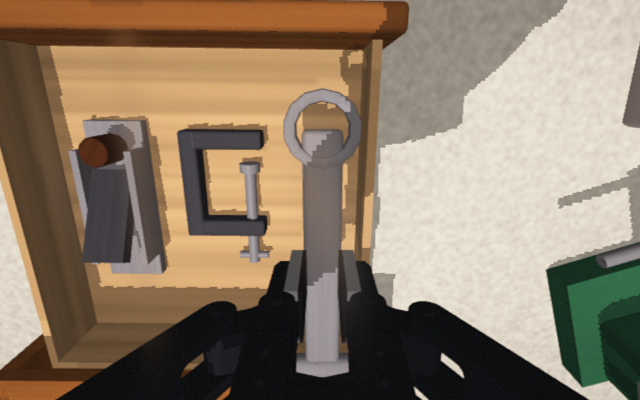

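Both tools lie well in the drawer: the plane at (115,195) and the clamp at (225,185). There is space on the right for the spanner.

```bash
python3 -m inch '[0,-2,-25,0,0,0,0, 0,-4,-55,0,0,0,0, 0,-4,-85,0,0,0,0, 0,-4,-108,0,0,0,0, 0,-4,-122,0,0,0,0, 0,-4,-126,0,0,0,0, 0,-4,-127,0,0,0,0, 0,-4,-127,0,0,0,0]'
python3 -m inch '[0,0,-1,0,0,0,0, 0,0,-2,0,0,0,0, 0,0,-2,0,0,0,0]'
```

```text
clock: 20.35
eef_pos: [0.4935, 0.3741, 0.0471]
tool_rot: [0.022, 1.0, -0.0, 0.0]
ft_force: [0.5, 0.8, -0.7]
grip_width: 0.0143
grasp_force: 58.9
clock: 20.6
eef_pos: [0.494, 0.3748, 0.0459]
tool_rot: [0.021, 1.0, -0.0, 0.001]
ft_force: [0.1, -3.1, 1.2]
grip_width: 0.0144
grasp_force: 60.0
```

```bash
python3 -m inch '[0,0,-0.5,0,0,0,0, 0,0,-1,0,0,0,0, 0,0,-1,0,0,0,0]'
```

```text
clock: 20.85
eef_pos: [0.494, 0.3749, 0.0456]
tool_rot: [0.021, 1.0, 0.0, 0.001]
ft_force: [-0.6, -5.5, 7.6]
grip_width: 0.0142
grasp_force: 60.9
```

```bash
python3 -m inch '[0,0,0,0,0,0,24, 0,0,0,0,0,0,30, 0,0,0,0,0,0,30, 0,0,0,0,0,0,30, 0,0,12,0,0,0,30, 0,0,40,0,0,0,30, 0,0,75,0,0,0,30, 0,0,110,0,0,0,30]'
python3 -m inch '[-10,0,35,0,0,0,30, -40,-10,55,0,0,0,20, -75,-25,60,0,0,0,0, -110,-40,60,0,0,0,0, -145,-55,60,0,0,0,0, -175,-68,60,0,0,0,0, -193,-74,60,0,0,0,0, -193,-74,60,0,0,0,0]'
python3 - <<'E'
from h import *
o=bot.get_obs();im=shot('wrist');cv2.imwrite('pics/w7.png',np.vstack([cv2.resize(im,(480,300)),cv2.resize(shot('top')[90:250,100:356],(480,300))]));print(o['eef_pos'],yaw(o),o['clock'],o['grip_width'],bot.get_obs()['joint_pos'])
for c in ['top','scene']:
  bot.camera(c)
  for n,z in [('drawer_floor',.02),('drawer_front',.052)]:
    for d in bot.spot_point(c,n)[:1]: print(c,n,d['confidence'],onz(c,d['uv'],z))
E
```

```text
clock: 21.52
eef_pos: [0.4924, 0.3751, 0.1546]
tool_rot: [0.021, 1.0, -0.0, -0.001]
ft_force: [-0.2, 0.6, 1.2]
grip_width: 0.0255
grasp_force: 0.0
clock: 22.18
eef_pos: [0.2964, 0.2997, 0.2144]
tool_rot: [0.02, 1.0, -0.0, -0.001]
ft_force: [-0.1, -0.2, -0.1]
grip_width: 0.0002
grasp_force: 0.0
[0.29643117 0.29966944 0.21441791] 177.72055300538705 22.1833 0.00023508795668751432 [ 7.88250993e-01  1.14269314e-01 -2.53106687e-01  1.20060080e+00
  8.06744270e-05  8.29194173e-01]
top drawer_floor 0.75 [0.37444636 0.30285542 0.02      ]
top drawer_front 0.83 [0.3495076 0.2977953 0.052    ]
scene drawer_front 0.65 [0.36593446 0.29829852 0.052     ]
```

View pics/w7.png

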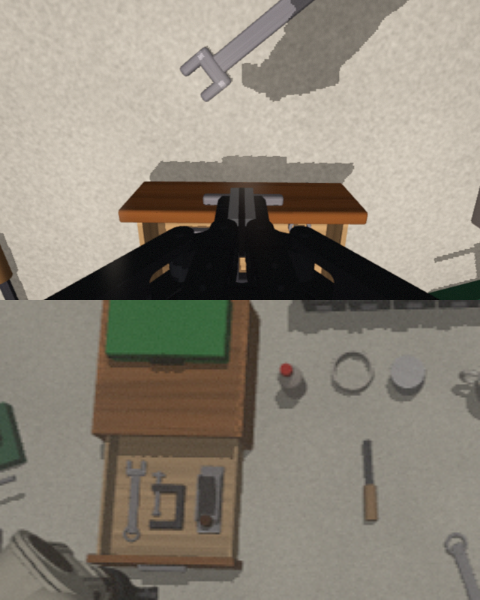

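All three tools lie in the drawer and the fingers are centred on the pull lip. Next I'll go down in front of it and push.

```bash
python3 -m inch '[0,0,-30,0,0,0,0, 0,0,-65,0,0,0,0, 0,0,-100,0,0,0,0, 0,0,-125,0,0,0,0, 0,0,-136,0,0,0,0, 5,0,-136,0,0,0,0, 15,-1,-136,0,0,0,0, 25,-1,-136,0,0,0,0]'
python3 -m inch '[8,0,0,0,0,0,0, 16,-1,0,0,0,0,0, 26,-1,0,0,0,0,0, 37,-2,0,0,0,0,0, 49,-2,0,0,0,0,0, 61,-3,0,0,0,0,0, 73,-3,0,0,0,0,0, 85,-4,0,0,0,0,0]'
python3 -m inch '[12,0,0,0,0,0,0, 24,-1,0,0,0,0,0, 36,-1,0,0,0,0,0, 48,-2,0,0,0,0,0, 60,-3,0,0,0,0,0, 72,-3,0,0,0,0,0, 84,-4,0,0,0,0,0, 96,-4,0,0,0,0,0]'
```

```text
clock: 23.25
eef_pos: [0.3269, 0.3007, 0.0786]
tool_rot: [0.021, 1.0, 0.0, 0.001]
ft_force: [-0.2, 0.5, 0.3]
grip_width: -0.0
grasp_force: 0.0
clock: 23.92
eef_pos: [0.4105, 0.2964, 0.0786]
tool_rot: [0.021, 1.0, 0.001, -0.001]
ft_force: [-5.3, 2.3, 2.0]
grip_width: 0.0003
grasp_force: 2.4
clock: 24.58
eef_pos: [0.5064, 0.2917, 0.0783]
tool_rot: [0.021, 1.0, -0.0, -0.001]
ft_force: [-5.1, 0.1, 4.8]
grip_width: -0.0001
grasp_force: 2.4
```

```bash
python3 -m inch '[10,0,0,0,0,0,0, 20,-1,0,0,0,0,0, 28,-1,0,0,0,0,0, 35,-2,0,0,0,0,0, 41,-2,0,0,0,0,0, 46,-2,0,0,0,0,0, 50,-2,0,0,0,0,0, 53,-3,0,0,0,0,0]'
python3 -m inch '[2,0,0,0,0,0,0, 4,0,0,0,0,0,0, 6,0,0,0,0,0,0, 6,0,0,0,0,0,0]'
```

```text
clock: 25.25
eef_pos: [0.5594, 0.2892, 0.0777]
tool_rot: [0.021, 1.0, 0.0, -0.0]
ft_force: [-3.8, 1.8, 1.3]
grip_width: -0.0002
grasp_force: 1.7
clock: 25.58
eef_pos: [0.5653, 0.289, 0.0777]
tool_rot: [0.021, 1.0, -0.0, 0.0]
ft_force: [-1.4, 0.2, 0.7]
grip_width: -0.0002
grasp_force: 1.2
```

```bash
python3 -m inch '[2,0,0,0,0,0,0, 4,0,0,0,0,0,0, 6,0,0,0,0,0,0, 6,0,0,0,0,0,0]'
python3 -m inch '[1.5,0,0,0,0,0,0, 3,0,0,0,0,0,0, 4,0,0,0,0,0,0, 4,0,0,0,0,0,0]'
```

```text
clock: 25.92
eef_pos: [0.5654, 0.2889, 0.0777]
tool_rot: [0.02, 1.0, -0.001, -0.006]
ft_force: [-17.7, -0.5, 11.9]
grip_width: 0.0002
grasp_force: 8.7
clock: 26.25
eef_pos: [0.5656, 0.2889, 0.0777]
tool_rot: [0.02, 1.0, -0.001, -0.009]
ft_force: [-26.6, -0.5, 17.9]
grip_width: -0.0002
grasp_force: 13.6
```

```bash
python3 -m inch '[-10,0,0,0,0,0,0, -25,1,0,0,0,0,0, -50,2,0,0,0,0,0, -80,4,0,0,0,0,0, -115,5,0,0,0,0,0, -150,5,10,0,0,0,0, -180,5,35,0,0,0,0, -200,5,60,0,0,0,0]'
python3 -m inch '[-10,0,35,0,0,0,0, -15,-30,60,0,0,0,0, -15,-65,80,0,0,0,0, -15,-100,90,0,0,0,0, -15,-130,90,0,0,0,0, -15,-130,90,0,0,0,0]'
python3 - <<'E'
from h import *
a=shot('top')[70:250,130:418];b=shot('scene')[140:380,256:640]
cv2.imwrite('pics/f.png',np.vstack([cv2.resize(a,(480,300)),cv2.resize(b,(480,300))]))
for c in ['top','scene']:
  bot.camera(c)
  for n,z in [('drawer_front',.052)]:
    for d in bot.spot_point(c,n)[:1]: print(c,n,d['confidence'],onz(c,d['uv'],z))
print(bot.get_obs()['eef_pos'])
E
```

```text
clock: 26.92
eef_pos: [0.3721, 0.2928, 0.1372]
tool_rot: [0.021, 1.0, -0.002, -0.001]
ft_force: [-0.1, 1.1, 1.2]
grip_width: -0.0002
grasp_force: 0.0
clock: 27.42
eef_pos: [0.3607, 0.1602, 0.2293]
tool_rot: [0.024, 1.0, -0.001, 0.002]
ft_force: [-0.5, -0.1, -0.7]
grip_width: -0.0003
grasp_force: 0.0
top drawer_front 0.56 [0.58316892 0.26715289 0.052     ]
scene drawer_front 0.62 [ 0.74139336 -0.1558934   0.052     ]
[0.3603337  0.16475352 0.227604  ]
```

View pics/f.png

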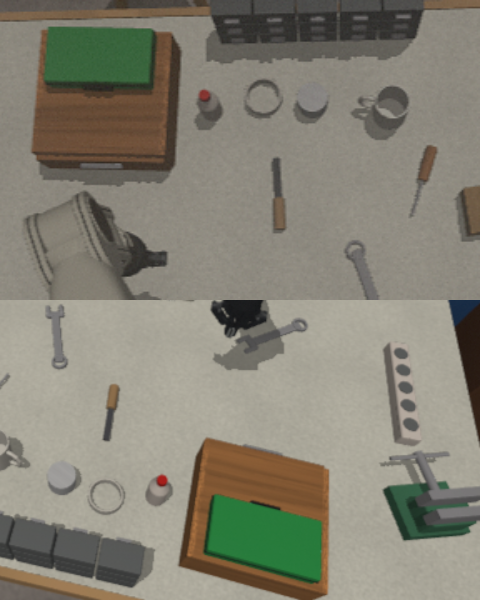

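The drawer is fully home, with its front board against the unit and only the lip showing at (100,166). The screwdriver, file and other bystanders have not moved.

```bash
python3 -c "
from workcell import bot
print(bot.job_done())"
```

```text
the job is handed in; nothing more can be done
None
```

The 160 mm spanner, the C-clamp and the grey block plane are set down in the drawer, the drawer is pushed to its stop, and the screwdriver, file and other bench items were left in place; the job was handed in at about 28 s of the 72 s allowed.

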